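# Put the round cutter away in the case with the flush sliding lid

## Robot

A 6-joint arm with a two-finger parallel gripper is mounted at the origin on a cart in front of the work surface, level with it; the furniture and walls round the work are solid. World frame = base frame: x ahead of the robot, y to its left, z up, the work surface at z = 0. Lengths are in m, angles in rad, forces in N, time in s.
With the tool pointing down it reaches from about 0.225 to 0.875 m from the base axis. Payload 3.4 kg.
Tool frame: the origin (TCP) lies at the very end of the fingers, on their centre line; the grasp point (between the pads) lies behind it (manip.grasp_offset is the z of the grasp point in the tool frame, in m); z points along the fingers, y is the line along which they close (so a half turn about z gives the same grasp; the last joint's range is limited). The gripper opens to 85 mm and grips with 20 to 120 N. Pads are 22 mm wide; open, the fingers measure 114 mm over their backs; the gripper's body (76 mm by 85 mm) begins 54 mm behind the grasp point. The pads swing forward as they close: fully open they stand 13 mm farther back than shut.
Start: joints at [-1.391, 0.276, 1.505, -0, 1.361, -0.121], TCP at [0.17, -0.549, 0.231] pointing down, gripper open.
Joint ranges: [-2.89, 2.89], [-0.75, 2.08], [0.22, 2.7], [-1.18, 4.32], [0.11, 2.71], [-2.7, 2.7]. Speed limits (rad/s): [2.57, 2.57, 3.14, 3.14, 3.14, 3.14].

## Interface

Orientations are given as a unit quaternion [w, x, y, z].
In Python, from rig import manip gives the robot as it stands.
- The arm moves only by the shell command python3 -m pendant 'ROWS' [FORCE]. ROWS is JSON, a list of rows, each an object of numbers: "dx", "dy", "dz": the shift along the tool's x, y, z in m; "rx", "ry", "rz": the turn, a rotation vector about the tool's x, y, z in degrees; "hand": the finger opening in m, from 0 to 0.0854. In form: [{"dx": .., "dy": .., "dz": .., "rx": .., "ry": .., "rz": .., "hand": ..}, ...]. A call has 1 to 12 rows; each row shifts and turns the commanded pose from where the row before left it, along the tool's axes as they then stand; what a row does not reach is not made up. A row lasts 1/12 s, in which the tool goes at most 41.7 mm and 7.16 degrees, less where a joint would pass 70% of its speed; a pose out of reach is approached as far as the arm can. A call is refused whole if a number of a shift passes 0.0417 or a number of a turn 7.16, either way. A call with a gripper value outside its range is refused whole. The fingers move at their own pace and stop on an object; FORCE is the grip in N (left out, the last holds). Time passes only in rows, so rows that do not move let the fingers close. It gives the time, the measured TCP pose, the force, the opening and the grip force at its end, in the units of the state.
- manip.get_state(): the state, without advancing time (a new reading comes with each control period).
- manip.get_image(name): name is "side" or "top" or "wrist"; returns a dict with "frame" (384x512x3 uint8, red, green, blue), "fx", "fy", "cx", "cy" (pixels), "position" and "attitude" of the camera in the world; the wrist camera has in their place "mount" (4x4, takes a point from camera to tool coordinates, whose origin is the TCP and whose axes are the flange's). Camera axes: x right, y up, looking along -z (the intrinsics and any distortion apply to the point x, -y, -z); pixel columns grow to the right and rows downward; lengths in m; the calibration is good to about 2 mm. The wrist camera is an equidistant fisheye: a pixel r from the principal point sees the ray r / f radians off the axis. A picture is of the moment at which its call begins: read the wrist's pose just before it. There is no depth.
- manip.sign_off(): hands the job in; it is judged then, once.
The state is a dict: "clock": time; "qpos": joint angles; "qd": joint speeds; "effort": joint torques, N m; "position": TCP position; "ee_rot": TCP orientation; "contact_force": force on the tool from outside, world axes, zero at the start; "moment": the same for the moment, N m; "width": finger opening in m; "gripper_force": force on a finger pad.
Only numpy, scipy, OpenCV 4.12 (cv2) and the standard library are available. Lean on these libraries where they do the work, as an engineer would, in place of code of your own. Each camera call takes 0.05 s, during which the arm holds its last target. There are 200 camera calls.

## Task

Slide the flush lid of the wooden cutter case all the way open, lay the round biscuit cutter that lies to the right of the case flat in the compartment under it, and slide the lid fully shut again. The lid has no handle, so drag it along by pressing on it, gently: the case must never feel more than 25 N. Leave the other cutter and the two biscuits where they lie.

Things in the scene. Friction and masses are not known exactly. Their poses are not given: they have to be found in the camera images.
- case: level rubber foot of the wooden cutter case, fixed. Origin on the worktop under the middle of the deck's front edge; z up, x the way the lid opens (in under the deck), y across. The wooden case on it leans up to 0.035 rad nose-up or nose-down about the y axis 8 mm above the origin. The lean is not measured. Outside, in this frame: x -135 to 115, y -67 to 67 mm. Rigid.
- lid_area (a point): middle of the lid's top as it would be in a level case: z 54 mm, 62.5 mm in front of the deck edge. Axes as case. The shut lid, a plain wooden panel 5 mm thick, shows 125 mm (x) by 119 mm (y), flush with the side walls (7 mm) and front wall (10 mm). The unmeasured lean puts the real surface up to 4.5 mm higher or lower at its front end: feel for it.
- deck_edge (a point): middle of the front edge of the fixed deck, at its top, z 59.5 mm in a level case: a 5.5 mm step above the lid, 115 mm long. The lid slides in under it. Fully open, 39 mm of the lid still shows in front of it, the other 86 mm up to the front wall being open. Axes as case.
- compartment (a point): middle of the inner floor of the front compartment, z 13 mm in a level case (moves up to 4.5 mm with the lean). Inside it measures 128 mm (x) by 120 mm (y); its floor lies 41 mm under the lid's top. Axes as case.
- case_lid (a joint): how far the lid is open, in m: 0 shut against the front wall, 0.085 fully open (stop). It is held by about 2.5 N of sliding friction, has no spring and stays where it is left. A fingertip that presses with 8 to 15 N drags it along; less may slip.
- cutter_1: the round biscuit cutter: a plain circular sheet-steel ring, 44 mm in diameter, 23 mm high, open at top and bottom, about 30 g. Lies loose on the worktop to the right of the case, near a cutter of another shape and two biscuits. Origin: centre of its underside; z up. It can be gripped across its outside.
- cutter_0: a bystander: the other sheet-steel biscuit cutter, lobed like a star or flower, 53 x 59 mm, 23 mm high, lying on the worktop near the round cutter; origin at the centre of its underside
- biscuit_1: a bystander: a small star-shaped biscuit, 35 x 38 mm, 13 mm high, lying on the worktop near the round cutter; origin at the centre of its underside
- biscuit_2: a bystander: a small oval biscuit, 30 x 50 mm, 12 mm high, lying on the worktop near the round cutter; origin at the centre of its underside

How it is judged:
By the outcome, as a careful person would: the job done as asked, in the order asked, and still so for the second after the job is handed in, with the robot touching nothing.
It also fails if it takes over 72 s, if anything falls off the work surface, if the arm or the gripper's body presses on something with over 40 N, if the wrist force passes 120 N, or if a joint passes its speed limit or range.

## Working session

There is one attempt and no reset: what is moved stays moved. The work goes in short steps, Python scripts to look and compute and a shell command to move; the robot and the scene stay as the last step left them, time stands still between calls to the robot, and variables do not carry over. Pictures are saved under pics/ and viewed, at most 12 in all, crops included, and the job is handed in when it is done.

```bash
mkdir -p pics; ls; python3 - <<'E'
from rig import manip
import cv2,numpy as np
s=manip.get_state();print(s, manip.grasp_offset)
for n in ["top","side","wrist"]:
    d=manip.get_image(n);cv2.imwrite(f"pics/{n}0.png",d["frame"][:,:,::-1])
    print(n,{k:(np.round(v,4).tolist() if k!="frame" else 0) for k,v in d.items() })
E
python3 - <<'E'
import cv2,numpy as np
a=cv2.imread("pics/top0.png");b=cv2.imread("pics/side0.png")
cv2.imwrite("pics/top0x.png",cv2.resize(a,(800,600)))
cv2.imwrite("pics/side0x.png",cv2.resize(b,(800,600)))
E
```

```text
pics
{'clock': 0.0, 'qpos': array([-1.39099156e+00,  2.76589065e-01,  1.50615080e+00, -1.60897129e-06,
        1.36067213e+00, -1.20990608e-01]), 'qd': array([ 3.04603552e-04,  8.03790960e-04, -7.04718824e-04,  4.76940212e-05,
       -3.43661690e-04, -3.03923642e-03]), 'effort': array([ 1.10606121e-03, -4.16776764e+01, -2.45803535e+01,  6.21898394e-06,
        1.10471266e-02, -1.92687381e-06]), 'position': array([ 0.17026528, -0.54865978,  0.23043604]), 'ee_rot': array([-9.09254861e-04,  9.88711136e-01,  1.49831449e-01, -2.75332197e-05]), 'contact_force': array([ 0.05659845,  0.2683887 , -0.23178765]), 'moment': array([-0.01264656,  0.01344269, -0.0095248 ]), 'gripper_force': 0.0, 'width': 0.08539195278763995} -0.0187
top {'frame': 0, 'fx': 355.149, 'fy': 355.149, 'cx': 252.8284, 'cy': 188.586, 'position': [0.4147, -0.0863, 0.9015], 'attitude': [0.7079, 0.0547, -0.0497, -0.7025]}
side {'frame': 0, 'fx': 433.1667, 'fy': 433.1667, 'cx': 256.9547, 'cy': 191.149, 'position': [0.274, -0.9231, 0.6419], 'attitude': [0.8678, 0.4724, -0.0748, -0.1347]}
wrist {'frame': 0, 'fx': 297.3186, 'fy': 297.3186, 'cx': 257.5644, 'cy': 194.1054, 'mount': [[-0.0005, 0.9552, 0.2961, 0.0753], [1.0, 0.0005, 0.0001, 0.0006], [-0.0001, 0.2961, -0.9552, -0.1422], [0.0, 0.0, 0.0, 1.0]]}
```

View pics/top0x.png

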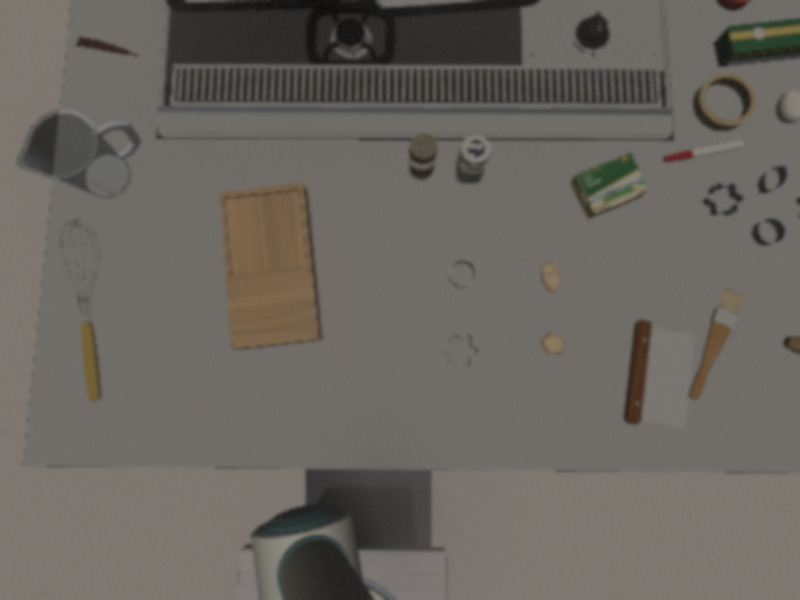

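View pics/side0x.png

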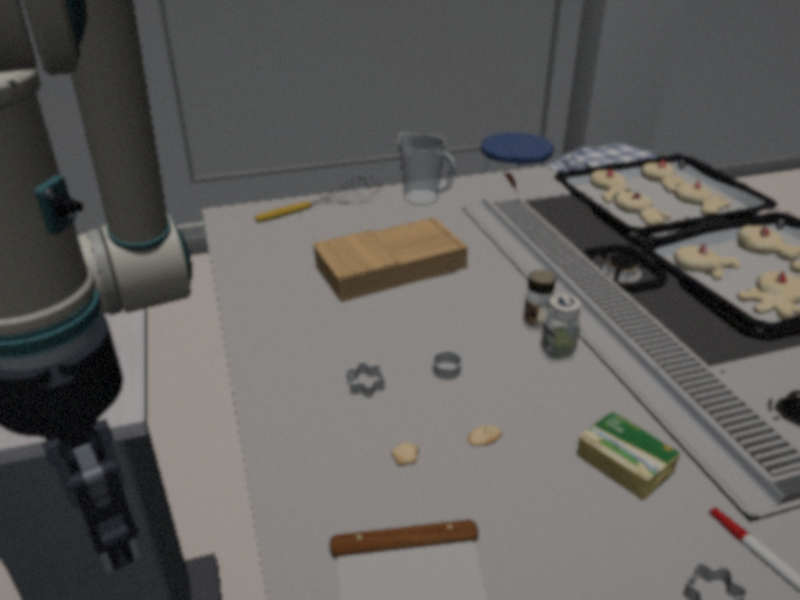

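The top view shows the case at about (270,265) of 800x600, with the lid in the far half and the deck edge near row 272. The round ring is at (461,273), the star cutter at (461,349), and the biscuits at (550,277) and (553,343). In the side view the ring is at (447,365).

```bash
cat > h.py <<'E'
import numpy as np,cv2
from scipy.spatial.transform import Rotation as R
from rig import manip
def rot(q): return R.from_quat([q[1],q[2],q[3],q[0]]).as_matrix()
def grab(n,save=None):
    s=manip.get_state(); d=dict(manip.get_image(n)); d['n']=n
    if n=='wrist':
        T=np.eye(4);T[:3,:3]=rot(s['ee_rot']);T[:3,3]=s['position'];C=T@d['mount']
        d['C']=C
    else:
        C=np.eye(4);C[:3,:3]=rot(d['attitude']);C[:3,3]=d['position'];d['C']=C
    if save: cv2.imwrite('pics/'+save,d['frame'][:,:,::-1])
    return d
def ray(d,uv):
    u=(uv[0]-d['cx'])/d['fx'];v=(uv[1]-d['cy'])/d['fy']
    if d['n']=='wrist':
        r=np.hypot(u,v);k=np.sin(r)/max(r,1e-9);p=np.array([u*k,-v*k,-np.cos(r)])
    else: p=np.array([u,-v,-1.])
    w=d['C'][:3,:3]@p;return d['C'][:3,3],w/np.linalg.norm(w)
def plane(d,uv,z):
    o,w=ray(d,uv);return o+w*(z-o[2])/w[2]
def tri(*obs):
    A=np.zeros((3,3));b=np.zeros(3)
    for d,uv in obs:
        o,w=ray(d,uv);P=np.eye(3)-np.outer(w,w);A+=P;b+=P@o
    x=np.linalg.solve(A,b);res=[np.linalg.norm((np.eye(3)-np.outer(ray(d,uv)[1],ray(d,uv)[1]))@(x-d['C'][:3,3])) for d,uv in obs]
    return x,res
def proj(d,p):
    q=d['C'][:3,:3].T@(np.asarray(p)-d['C'][:3,3]);u=np.array([q[0],-q[1]]);z=-q[2]
    if d['n']=='wrist':
        r=np.linalg.norm(u);u=u/r*np.arctan2(r,z)
    else:u=u/z
    return u*d['fx']+[d['cx'],d['cy']]
def state():
    s=manip.get_state();print('t',round(s['clock'],2),'p',np.round(s['position'],4),'yaw/rpy',np.round(R.from_matrix(rot(s['ee_rot'])).as_euler('xyz',degrees=True),2),'F',np.round(s['contact_force'],1),'w',round(s['width'],4),'g',s['gripper_force'])
    return s
E
python3 - <<'E'
from h import *
t=grab('top');s=grab('side')
for d,box in((t,(130,100,220,240)),(s,(190,130,310,200))):
    hsv=cv2.cvtColor(d['frame'],cv2.COLOR_RGB2HSV);m=((hsv[...,1]>70)&(hsv[...,0]<25)).astype(np.uint8)
    k=np.zeros_like(m);k[box[1]:box[3],box[0]:box[2]]=1
    c=max(cv2.findContours(m*k,0,1)[0],key=cv2.contourArea)
    h=cv2.convexHull(c);a=cv2.approxPolyDP(h,4,True)[:,0];r=cv2.minAreaRect(c)
    print(d['n'],a.tolist(),r)
    if d is t:
        for p in a:print(np.round(plane(d,p,.055),4))
for n,p in(('ring',(461,273)),('star',(461,349)),('b1',(553,343)),('b2',(550,277))):print(n,np.round(plane(t,np.array(p)/1.5625,.02),4))
print('ring side',plane(s,np.array((447,365))/1.5625,.012), tri((t,np.array((461,273))/1.5625),(s,np.array((447,365))/1.5625)))
a=t['frame'][110:230,130:230,::-1];b=s['frame'][125:205,190:310,::-1]
c=np.zeros((600,800,3),np.uint8);c[:,:400]=cv2.resize(a,(400,480)).shape and cv2.copyMakeBorder(cv2.resize(a,(400,480)),0,120,0,0,0)
c[:267,400:]=cv2.resize(b,(400,267));q=t['frame'][150:250,275:375,::-1];c[280:600,400:720]=cv2.resize(q,(320,320))
cv2.imwrite('pics/c1.png',cv2.convertScaleAbs(c,alpha=1.5))
E
```

```text
top [[193, 118], [203, 216], [149, 222], [141, 124]] ((171.8606719970703, 169.9672088623047), (101.12842559814453, 56.76591110229492), 84.80557250976562)
[0.7171 0.0704 0.055 ]
[0.4738 0.0385 0.055 ]
[0.4585 0.1668 0.055 ]
[0.7008 0.1991 0.055 ]
side [[298, 158], [297, 170], [218, 191], [201, 156], [278, 140]] ((250.8536376953125, 164.05599975585938), (39.31557846069336, 94.63220977783203), 77.19573211669922)
ring [ 0.582  -0.1857  0.02  ]
star [ 0.4598 -0.1846  0.02  ]
b1 [ 0.4704 -0.3301  0.02  ]
b2 [ 0.5765 -0.3289  0.02  ]
ring side [ 0.58184169 -0.18841288  0.012     ] (array([ 0.58323671, -0.18663812,  0.01048771]), [np.float64(0.0006226985131285384), np.float64(0.0006226985131285435)])
```

View pics/c1.png

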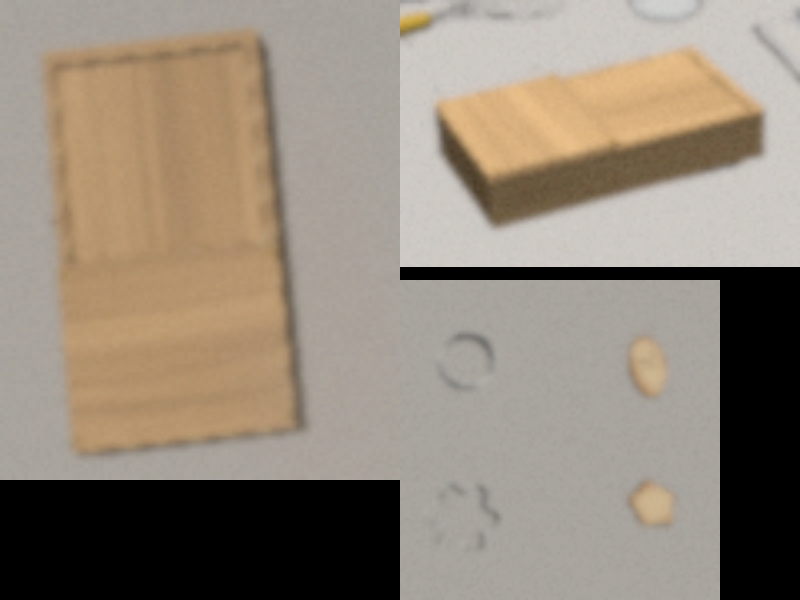

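The crop confirms it: the lid, with walls on three sides, is the far half, and the raised deck is nearer the robot. The lid therefore opens towards the robot. I'll move to look at the ring and then the case, closing the fingers on the way.

```bash
python3 -m pendant '[{"dx":0.037,"dy":-0.0165,"hand":0},{"dx":0.037,"dy":-0.0165,"hand":0},{"dx":0.037,"dy":-0.0165,"hand":0},{"dx":0.037,"dy":-0.0165,"hand":0},{"dx":0.037,"dy":-0.0165,"hand":0},{"dx":0.037,"dy":-0.0165,"hand":0},{"dx":0.037,"dy":-0.0165,"hand":0},{"dx":0.037,"dy":-0.0165,"hand":0},{"dx":0.037,"dy":-0.0165,"hand":0},{"dx":0.037,"dy":-0.0165,"hand":0},{"dx":0.037,"dy":-0.0165,"hand":0},{"dx":0.037,"dy":-0.0165,"hand":0}]'
python3 - <<'E'
from h import *
state();d=grab('wrist','w1.png');np.save('w1.npy',d['C'])
print(proj(d,[.583,-.187,.02]),proj(d,[.575,.117,.06]))
E
```

```text
t 0.25 p [ 0.1703 -0.549   0.2309] yaw/rpy [-1.7995e+02 -1.0000e-02  1.7230e+01] F [ 0.6  0.9 -0.1] w 0.0853 g 0.0
[ 113.30771754 -135.08602235] [ -16.07327467 -111.98464993]invalid input
```

View pics/w1.png

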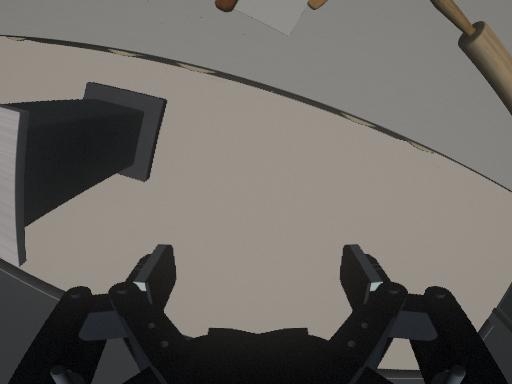

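The view is unchanged because the call was refused as "invalid input". I'll retry with every key given.

```bash
python3 -m pendant '[{"dx":0.037,"dy":-0.0165,"dz":0.0,"rx":0.0,"ry":0.0,"rz":0.0,"hand":0.0},{"dx":0.037,"dy":-0.0165,"dz":0.0,"rx":0.0,"ry":0.0,"rz":0.0,"hand":0.0}]' 40
```

```text
clock: 0.47
position: [0.2307, -0.4964, 0.2308]
ee_rot: [0.0, 0.989, 0.148, -0.0]
contact_force: [1.1, 1.2, -0.7]
width: 0.0639
gripper_force: 0.0
```

```bash
python3 -m pendant '[{"dx":0.037,"dy":-0.0165,"hand":0.0}]' 
```

```text
invalid input
```

```bash
python3 -m pendant '[{"dx":0.037,"dy":-0.0165,"hand":0.0},{"dx":0.037,"dy":-0.0165},{"dx":0.037,"dy":-0.0165},{"dx":0.037,"dy":-0.0165},{"dx":0.037,"dy":-0.0165},{"dx":0.037,"dy":-0.0165},{"dx":0.037,"dy":-0.0165},{"dx":0.037,"dy":-0.0165},{"dx":0.037,"dy":-0.0165},{"dx":0.037,"dy":-0.0165}]' 40 || python3 -m pendant '[{"dx":0.037,"dy":-0.0165,"dz":0,"rx":0,"ry":0,"rz":0,"hand":0},{"dx":0.037,"dy":-0.0165,"dz":0,"rx":0,"ry":0,"rz":0,"hand":0}]'
```

```text
clock: 0.63
position: [0.293, -0.4412, 0.2312]
ee_rot: [0.0, 0.989, 0.149, 0.0]
contact_force: [1.0, -0.3, -0.3]
width: 0.0387
gripper_force: 0.0invalid input
```

All seven keys are required.

```bash
python3 -m pendant '[{"dx":0.037,"dy":-0.0165,"dz":0,"rx":0,"ry":0,"rz":0,"hand":0},{"dx":0.037,"dy":-0.0165,"dz":0,"rx":0,"ry":0,"rz":0,"hand":0},{"dx":0.037,"dy":-0.0165,"dz":0,"rx":0,"ry":0,"rz":0,"hand":0},{"dx":0.037,"dy":-0.0165,"dz":0,"rx":0,"ry":0,"rz":0,"hand":0},{"dx":0.037,"dy":-0.0165,"dz":0,"rx":0,"ry":0,"rz":0,"hand":0},{"dx":0.037,"dy":-0.0165,"dz":0,"rx":0,"ry":0,"rz":0,"hand":0},{"dx":0.037,"dy":-0.0165,"dz":0,"rx":0,"ry":0,"rz":0,"hand":0},{"dx":0.037,"dy":-0.0165,"dz":0,"rx":0,"ry":0,"rz":0,"hand":0}]'
python3 - <<'E'
from h import *
state();d=grab('wrist','w1.png');np.save('w1.npy',d['C'])
print(proj(d,[.583,-.187,.02]),proj(d,[.575,.117,.06]))
E
```

```text
clock: 1.3
position: [0.537, -0.2269, 0.2314]
ee_rot: [0.0, 0.989, 0.15, 0.0]
contact_force: [-0.2, -0.2, -1.0]
width: -0.0004
gripper_force: 0.0
t 1.3 p [ 0.537  -0.2269  0.2314] yaw/rpy [179.98  -0.    17.25] F [-0.2 -0.2 -1. ] w -0.0004 g 0.0
[236.30072778 121.3148076 ] [16.85100883 78.43165433]
```

View pics/w1.png

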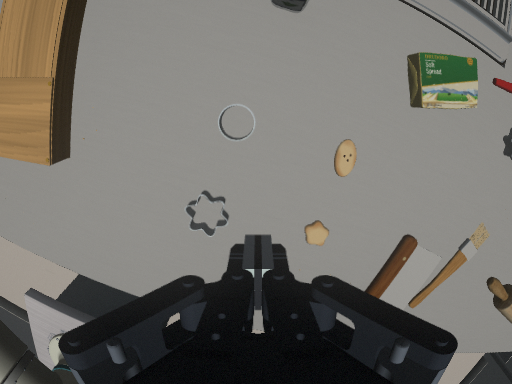

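The wrist view shows the ring at (237,122), the star cutter at (208,213), the biscuits at (345,157) and (317,233), and the case at the left edge. Next I'll go over the lid.

```bash
python3 -m pendant '[{"dx":0.024,"dy":-0.0321,"dz":0,"rx":0,"ry":0,"rz":0,"hand":0},{"dx":0.024,"dy":-0.0321,"dz":0,"rx":0,"ry":0,"rz":0,"hand":0},{"dx":0.024,"dy":-0.0321,"dz":0,"rx":0,"ry":0,"rz":0,"hand":0},{"dx":0.024,"dy":-0.0321,"dz":0,"rx":0,"ry":0,"rz":0,"hand":0},{"dx":0.024,"dy":-0.0321,"dz":0,"rx":0,"ry":0,"rz":0,"hand":0},{"dx":0.024,"dy":-0.0321,"dz":0,"rx":0,"ry":0,"rz":0,"hand":0},{"dx":0.024,"dy":-0.0321,"dz":0,"rx":0,"ry":0,"rz":0,"hand":0},{"dx":0.024,"dy":-0.0321,"dz":0,"rx":0,"ry":0,"rz":0,"hand":0},{"dx":0.024,"dy":-0.0321,"dz":0,"rx":0,"ry":0,"rz":0,"hand":0},{"dx":0,"dy":0,"dz":0,"rx":0,"ry":0,"rz":4.85,"hand":0},{"dx":0,"dy":0,"dz":0,"rx":0,"ry":0,"rz":4.85,"hand":0},{"dx":0,"dy":0,"dz":0,"rx":0,"ry":0,"rz":0,"hand":0}]'
python3 - <<'E'
from h import *
state();d=grab('wrist','w2.png');np.save('w2.npy',d['C'])
a=cv2.imread('pics/w1.png');d1=dict(d,C=np.load('w1.npy'))
def ring(im,c,r):
    c=np.int32(c);x0,y0=c-r;g=cv2.cvtColor(im[y0:y0+2*r,x0:x0+2*r],6);bg=cv2.medianBlur(g,5);bg=np.median(g)
    m=(abs(g.astype(int)-bg)>18).astype(np.uint8)
    k=max(cv2.findContours(m,0,1)[0],key=cv2.contourArea);e=cv2.fitEllipse(cv2.convexHull(k));return np.array(e[0])+[x0,y0],e[1]
c1,ax=ring(a,(237,122),28);p=plane(d1,c1,.0115);print(c1,ax,p)
q=proj(d,p);print(q)
try:
    c2,ax=ring(cv2.imread('pics/w2.png'),q,30);print(c2,ax,plane(d,c2,.0115),tri((d1,c1),(d,c2)))
except Exception as e:print(e)
for n,c in(('star',(208,213)),('b1',(317,233)),('b2',(345,157))):print(n,plane(d1,c,.012))
E
```

```text
clock: 2.35
position: [0.6564, 0.1123, 0.2307]
ee_rot: [0.0, 0.998, 0.066, -0.0]
contact_force: [-0.2, -0.4, -0.0]
width: 0.0002
gripper_force: 0.0
t 2.35 p [0.6564 0.1123 0.2307] yaw/rpy [1.7999e+02 5.0000e-02 7.5600e+00] F [-0.2 -0.4 -0. ] w 0.0002 g 0.0
[235.68861961 122.5001812 ] (34.62279510498047, 36.99840545654297) [ 0.58077125 -0.18626951  0.0115    ]
[439.87676814 241.2542599 ]
[440.22445869 240.61284065] (28.229225158691406, 29.999771118164062) [ 0.58190395 -0.18652558  0.0115    ] (array([ 0.58130189, -0.18646502,  0.01139038]), [np.float64(0.0005731382449842112), np.float64(0.0005731382449844152)])
star [ 0.45801253 -0.18389013  0.012     ]
b1 [ 0.47321105 -0.33158378  0.012     ]
b2 [ 0.58192008 -0.32969788  0.012     ]
```

View pics/w2.png

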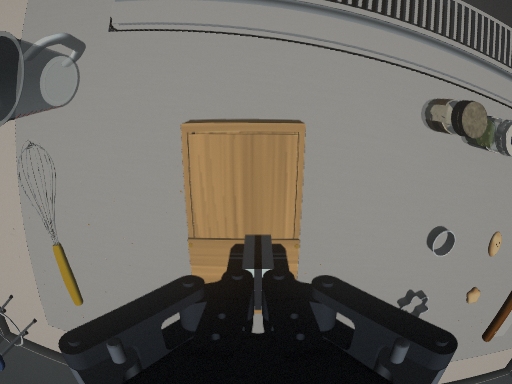

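```bash
python3 - <<'E'
from h import *
d=manip.get_image('wrist');d=dict(d,n='wrist',C=np.load('w2.npy'))
for n,c,z in(('FL',(181,122),.055),('FR',(306,121),.055),('DL',(190,238),.0595),('DR',(299,238),.0595),('lidL',(188,134),.054),('lidR',(302,133),.054)):print(n,np.round(plane(d,c,z),4))
E
```

```text
FL [0.7037 0.2015 0.055 ]
FR [0.7214 0.068  0.055 ]
DL [0.5702 0.1812 0.0595]
DR [0.5877 0.0535 0.0595]
lidL [0.6912 0.1927 0.054 ]
lidR [0.7078 0.0701 0.054 ]
```

The ring is at (0.581,-0.1865). The deck edge middle is at (0.579,0.117), with yaw 7.55°, so the tool is aligned. I'll go down over the lid near its front.

```bash
python3 -m pendant '[{"dx":0.015,"dy":-0.0076,"dz":0.036,"rx":0,"ry":0,"rz":0,"hand":0},{"dx":0.015,"dy":-0.0077,"dz":0.036,"rx":0,"ry":0,"rz":0,"hand":0},{"dx":0,"dy":0,"dz":0.04,"rx":0,"ry":0,"rz":0,"hand":0},{"dx":0,"dy":0,"dz":0.036,"rx":0,"ry":0,"rz":0,"hand":0},{"dx":0,"dy":0,"dz":0.01,"rx":0,"ry":0,"rz":0,"hand":0},{"dx":0,"dy":0,"dz":0.006,"rx":0,"ry":0,"rz":0,"hand":0},{"dx":0,"dy":0,"dz":0.002,"rx":0,"ry":0,"rz":0,"hand":0},{"dx":0,"dy":0,"dz":0,"rx":0,"ry":0,"rz":0,"hand":0}]'; echo; python3 -m pendant '[{"dx":0,"dy":0,"dz":0.001,"rx":0,"ry":0,"rz":0,"hand":0},{"dx":0,"dy":0,"dz":0.001,"rx":0,"ry":0,"rz":0,"hand":0},{"dx":0,"dy":0,"dz":0.001,"rx":0,"ry":0,"rz":0,"hand":0}]'
```

```text
clock: 3.12
position: [0.6856, 0.1302, 0.0672]
ee_rot: [-0.0, 0.998, 0.066, 0.002]
contact_force: [-0.1, -1.4, -0.5]
width: 0.0002
gripper_force: 0.0

clock: 3.37
position: [0.6852, 0.1305, 0.0642]
ee_rot: [0.0, 0.998, 0.066, 0.002]
contact_force: [-1.1, 0.6, 0.4]
width: 0.0002
gripper_force: 0.0
```

```bash
for i in 1 2; do python3 -m pendant '[{"dx":0,"dy":0,"dz":0.001,"rx":0,"ry":0,"rz":0,"hand":0},{"dx":0,"dy":0,"dz":0.001,"rx":0,"ry":0,"rz":0,"hand":0}]' | egrep 'pos|contact'; done
```

```text
position: [0.6844, 0.1305, 0.0609]
contact_force: [-0.7, -0.4, -0.3]
position: [0.6842, 0.1305, 0.0582]
contact_force: [-0.3, 1.0, 0.5]
```

```bash
python3 -m pendant '[{"dx":0,"dy":0,"dz":0.001,"rx":0,"ry":0,"rz":0,"hand":0}]' | egrep 'pos|contact'; python3 -m pendant '[{"dx":0,"dy":0,"dz":0.0005,"rx":0,"ry":0,"rz":0,"hand":0}]' | egrep 'pos|contact'
```

```text
position: [0.6843, 0.1305, 0.0576]
contact_force: [-2.8, 0.3, 7.5]
position: [0.6842, 0.1305, 0.0576]
contact_force: [-2.1, -0.2, 6.7]
```

```bash
python3 -m pendant '[{"dx":0,"dy":0,"dz":0.0005,"rx":0,"ry":0,"rz":0,"hand":0}]' | egrep 'pos|contact'; python3 -m pendant '[{"dx":0,"dy":0,"dz":0.0005,"rx":0,"ry":0,"rz":0,"hand":0}]' | egrep 'pos|contact'
```

```text
position: [0.6843, 0.1305, 0.0576]
contact_force: [-2.7, -0.0, 8.9]
position: [0.6843, 0.1305, 0.0575]
contact_force: [-2.2, -0.7, 10.5]
```

Contact is at z=0.0576, about 3.6 mm high, so the case leans about 0.034 rad nose-up. Stiffness is about 3.5 N/mm. I'll drag towards the deck, following the slope.

```bash
python3 -m pendant '[{"dx":-0.003,"dy":0,"dz":0.0003,"rx":0,"ry":0,"rz":0,"hand":0},{"dx":-0.004,"dy":0,"dz":0.0003,"rx":0,"ry":0,"rz":0,"hand":0},{"dx":-0.004,"dy":0,"dz":0.0002,"rx":0,"ry":0,"rz":0,"hand":0},{"dx":-0.004,"dy":0,"dz":0.0002,"rx":0,"ry":0,"rz":0,"hand":0}]' | egrep 'pos|contact|clock'
```

```text
clock: 4.37
position: [0.6726, 0.129, 0.0572]
contact_force: [2.1, 1.5, 6.3]
```

```bash
python3 -m pendant '[{"dx":-0.002,"dy":0,"dz":0.0008,"rx":0,"ry":0,"rz":0,"hand":0},{"dx":-0.004,"dy":0,"dz":0.0005,"rx":0,"ry":0,"rz":0,"hand":0},{"dx":-0.004,"dy":0,"dz":0.0002,"rx":0,"ry":0,"rz":0,"hand":0},{"dx":-0.004,"dy":0,"dz":0.0002,"rx":0,"ry":0,"rz":0,"hand":0}]' | egrep 'pos|contact|clock'
```

```text
clock: 4.7
position: [0.6597, 0.1274, 0.0567]
contact_force: [2.4, 1.5, 11.5]
```

```bash
python3 -m pendant '[{"dx":-0.005,"dy":0,"dz":0.0002,"rx":0,"ry":0,"rz":0,"hand":0},{"dx":-0.005,"dy":0,"dz":0.0002,"rx":0,"ry":0,"rz":0,"hand":0},{"dx":-0.005,"dy":0,"dz":0.0002,"rx":0,"ry":0,"rz":0,"hand":0},{"dx":-0.005,"dy":0,"dz":0.0002,"rx":0,"ry":0,"rz":0,"hand":0},{"dx":-0.005,"dy":0,"dz":0.0002,"rx":0,"ry":0,"rz":0,"hand":0}]' | egrep 'pos|contact|clock'
```

```text
clock: 5.12
position: [0.635, 0.1243, 0.0558]
contact_force: [2.5, 1.9, 11.6]
```

```bash
python3 - <<'E'
from h import *
s=state();d=grab('wrist','w3.png');print(proj(d,s['position']), [proj(d,[.579+a*.9914,.1173+a*.1314,.054+a*.034]).round(0).tolist() for a in(0,.039,.125)])
E
```

```text
t 5.12 p [0.635  0.1243 0.0558] yaw/rpy [-179.98   -0.63    7.52] F [ 2.5  1.9 11.6] w -0.0002 g 5.897383787669241
[256.52371504 249.72337437] [[256.0, 326.0], [256.0, 277.0], [255.0, 119.0]]
```

View pics/w3.png

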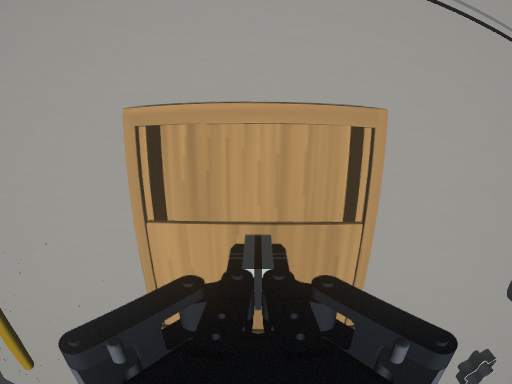

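The lid is following: its front edge is at row 222, and the compartment is open behind it at rows 125–220. I'll carry on to the stop.

```bash
python3 -m pendant '[{"dx":-0.005,"dy":0,"dz":0.0002,"rx":0,"ry":0,"rz":0,"hand":0},{"dx":-0.005,"dy":0,"dz":0.0002,"rx":0,"ry":0,"rz":0,"hand":0},{"dx":-0.005,"dy":0,"dz":0.0002,"rx":0,"ry":0,"rz":0,"hand":0},{"dx":-0.005,"dy":0,"dz":0.0002,"rx":0,"ry":0,"rz":0,"hand":0},{"dx":-0.005,"dy":0,"dz":0.0002,"rx":0,"ry":0,"rz":0,"hand":0},{"dx":-0.004,"dy":0,"dz":0.0001,"rx":0,"ry":0,"rz":0,"hand":0}]' | egrep 'pos|contact|clock'; python3 -m pendant '[{"dx":-0.003,"dy":0,"dz":0.0001,"rx":0,"ry":0,"rz":0,"hand":0},{"dx":-0.002,"dy":0,"dz":0.0001,"rx":0,"ry":0,"rz":0,"hand":0},{"dx":-0.001,"dy":0,"dz":0,"rx":0,"ry":0,"rz":0,"hand":0}]' | egrep 'pos|contact|clock'
```

```text
clock: 5.67
position: [0.6063, 0.1207, 0.0548]
contact_force: [2.5, 2.4, 12.8]
clock: 5.92
position: [0.6016, 0.12, 0.0547]
contact_force: [4.9, 3.2, 11.0]
```

```bash
python3 -m pendant '[{"dx":-0.001,"dy":0,"dz":0.0003,"rx":0,"ry":0,"rz":0,"hand":0},{"dx":-0.001,"dy":0,"dz":0,"rx":0,"ry":0,"rz":0,"hand":0},{"dx":-0.001,"dy":0,"dz":0,"rx":0,"ry":0,"rz":0,"hand":0}]' | egrep 'pos|contact|clock'
```

```text
clock: 6.17
position: [0.6007, 0.1197, 0.0547]
contact_force: [6.4, 2.7, 9.7]
```

The lateral force is rising while the tip barely moves, so the lid is on the stop. I'll lift and check.

```bash
python3 -m pendant '[{"dx":0.001,"dy":0,"dz":-0.008,"rx":0,"ry":0,"rz":0,"hand":0},{"dx":0,"dy":0,"dz":-0.03,"rx":0,"ry":0,"rz":0,"hand":0},{"dx":0,"dy":0,"dz":-0.04,"rx":0,"ry":0,"rz":0,"hand":0},{"dx":0,"dy":0,"dz":-0.03,"rx":0,"ry":0,"rz":0,"hand":0},{"dx":0,"dy":0,"dz":0,"rx":0,"ry":0,"rz":0,"hand":0}]' | egrep 'pos|contact|clock'
python3 - <<'E'
from h import *
s=state();d=grab('wrist','w4.png');np.save('w4.npy',d['C'])
g=cv2.cvtColor(d['frame'],cv2.COLOR_RGB2GRAY)
P=lambda a,z0:proj(d,[.579+a*.9914,.1173+a*.1314,z0+a*.034])
print('lid edge expected',P(.039,.054),'deck',P(0,.0595),'floor mid',P(.082,.013),'lid front wall',P(.125,.054))
E
```

```text
clock: 6.58
position: [0.5977, 0.1188, 0.1654]
contact_force: [1.5, -0.8, 1.0]
t 6.58 p [0.5977 0.1188 0.1654] yaw/rpy [179.95  -0.68   7.54] F [ 1.5 -0.8  1. ] w 0.0004 g 0.0
lid edge expected [255.7099043 170.1857313] deck [255.79464245 214.02483139] floor mid [255.84108914 118.9228737 ] lid front wall [255.53523245  69.85872799]
```

View pics/w4.png

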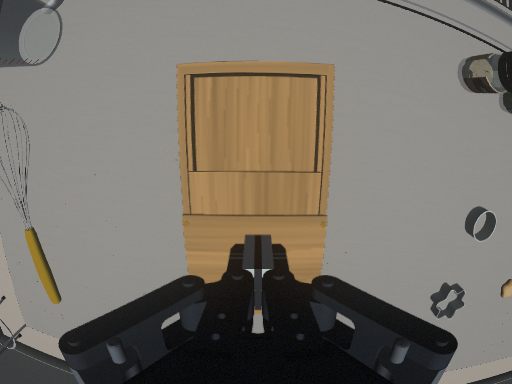

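The lid's front edge is at row 171 and the deck edge at 215, as expected for fully open. Now to the ring.

```bash
python3 -m pendant '[{"dx":-0.007,"dy":0.0375,"dz":0,"rx":0,"ry":0,"rz":0,"hand":0.07},{"dx":-0.007,"dy":0.0375,"dz":0,"rx":0,"ry":0,"rz":0,"hand":0.07},{"dx":-0.007,"dy":0.0375,"dz":0,"rx":0,"ry":0,"rz":0,"hand":0.07},{"dx":-0.007,"dy":0.0375,"dz":0,"rx":0,"ry":0,"rz":0,"hand":0.07},{"dx":-0.007,"dy":0.0375,"dz":0,"rx":0,"ry":0,"rz":0,"hand":0.07},{"dx":-0.007,"dy":0.0375,"dz":0,"rx":0,"ry":0,"rz":0,"hand":0.07},{"dx":-0.007,"dy":0.0375,"dz":0,"rx":0,"ry":0,"rz":0,"hand":0.07},{"dx":-0.007,"dy":0.0375,"dz":0,"rx":0,"ry":0,"rz":0,"hand":0.07},{"dx":0,"dy":0,"dz":0.03,"rx":0,"ry":0,"rz":0,"hand":0.07},{"dx":0,"dy":0,"dz":0.03,"rx":0,"ry":0,"rz":0,"hand":0.07},{"dx":0,"dy":0,"dz":0,"rx":0,"ry":0,"rz":0,"hand":0.07}]'
python3 - <<'E'
from h import *
s=state();Rt=rot(s['ee_rot']);print(Rt.T@(np.array([.5813,-.1865,0])-s['position']))
E
```

```text
clock: 7.55
position: [0.5722, -0.185, 0.0915]
ee_rot: [-0.004, 0.998, 0.065, -0.007]
contact_force: [-1.7, 0.7, 0.1]
width: 0.0698
gripper_force: 0.0
t 7.55 p [ 0.5722 -0.185   0.0915] yaw/rpy [-179.54    0.74    7.42] F [-1.7  0.7  0.1] w 0.0698 g 0.0
[0.01002948 0.00338531 0.09136578]
```

```bash
python3 -m pendant '[{"dx":0.005,"dy":0.0015,"dz":0.02,"rx":0,"ry":0,"rz":0,"hand":0.07},{"dx":0.005,"dy":0.0015,"dz":0.02,"rx":0,"ry":0,"rz":0,"hand":0.07},{"dx":0,"dy":0,"dz":0.01,"rx":0,"ry":0,"rz":0,"hand":0.07},{"dx":0,"dy":0,"dz":0,"rx":0,"ry":0,"rz":0,"hand":0.07},{"dx":0,"dy":0,"dz":0,"rx":0,"ry":0,"rz":0,"hand":0.07}]'>/dev/null
python3 - <<'E'
from h import *
s=state();Rt=rot(s['ee_rot']);print(Rt.T@(np.array([.5813,-.1865,0])-s['position']))
D=R.from_matrix(Rt.T@R.from_euler('xyz',[180,0,7.5],degrees=True).as_matrix()).as_rotvec(degrees=True);print('turn',D)
d=grab('wrist','w5.png')
E
```

```text
t 7.97 p [ 0.5875 -0.1873  0.0484] yaw/rpy [-1.7995e+02  1.0000e-01  7.5700e+00] F [-0.5  0.  -0.4] w 0.0701 g 0.0
[-0.00597977 -0.00152661  0.04840687]
turn [-0.04879674  0.09968486  0.0746311 ]
```

View pics/w5.png

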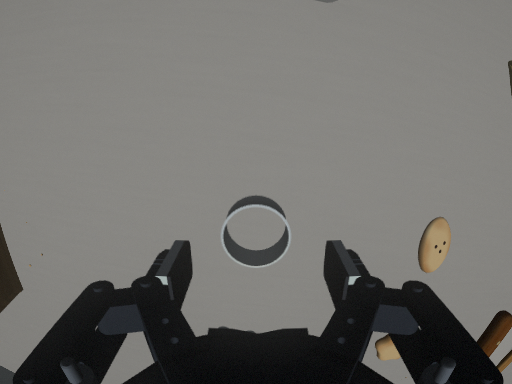

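The ring's rim is centred at (256,236), between the pads.

```bash
python3 - <<'E'
from h import *
s=state();d=grab('wrist');p=plane(d,(256,236),.023);print(p, rot(s['ee_rot']).T@(p-s['position']))
E
```

```text
t 8.02 p [ 0.5882 -0.1876  0.0492] yaw/rpy [ 1.7999e+02 -1.0000e-02  7.5700e+00] F [-0.2  0.3 -0.3] w 0.0702 g 0.0
[ 0.58404538 -0.18776202  0.023     ] [-0.00416996 -0.00041724  0.02621832]
```

```bash
python3 -m pendant '[{"dx":-0.0045,"dy":-0.0005,"dz":0.016,"rx":0,"ry":0,"rz":0,"hand":0.07},{"dx":0,"dy":0,"dz":0.016,"rx":0,"ry":0,"rz":0,"hand":0.07},{"dx":0,"dy":0,"dz":0.012,"rx":0,"ry":0,"rz":0,"hand":0.07},{"dx":0,"dy":0,"dz":0.003,"rx":0,"ry":0,"rz":0,"hand":0.07},{"dx":0,"dy":0,"dz":0,"rx":0,"ry":0,"rz":0,"hand":0.07},{"dx":0,"dy":0,"dz":0,"rx":0,"ry":0,"rz":0,"hand":0.07}]' 20; python3 -m pendant '[{"dx":0,"dy":0,"dz":0,"rx":0,"ry":0,"rz":0,"hand":0.03},{"dx":0,"dy":0,"dz":0,"rx":0,"ry":0,"rz":0,"hand":0.03},{"dx":0,"dy":0,"dz":0,"rx":0,"ry":0,"rz":0,"hand":0.03},{"dx":0,"dy":0,"dz":0,"rx":0,"ry":0,"rz":0,"hand":0.03},{"dx":0,"dy":0,"dz":0,"rx":0,"ry":0,"rz":0,"hand":0.03},{"dx":0,"dy":0,"dz":0,"rx":0,"ry":0,"rz":0,"hand":0.03}]' 20
```

```text
clock: 8.57
position: [0.5844, -0.1883, 0.0027]
ee_rot: [0.001, 0.998, 0.066, 0.001]
contact_force: [0.5, -0.7, -0.4]
width: 0.0699
gripper_force: 0.0
clock: 9.07
position: [0.5843, -0.1883, 0.0027]
ee_rot: [0.001, 0.998, 0.066, 0.001]
contact_force: [-0.5, -0.1, 6.1]
width: 0.0426
gripper_force: 20.0
```

Gripped at 20 N. I'll lift slowly, then high.

```bash
python3 -m pendant '[{"dx":0,"dy":0,"dz":-0.005,"rx":0,"ry":0,"rz":0,"hand":0.03},{"dx":0,"dy":0,"dz":-0.02,"rx":0,"ry":0,"rz":0,"hand":0.03},{"dx":0,"dy":0,"dz":-0.035,"rx":0,"ry":0,"rz":0,"hand":0.03},{"dx":0,"dy":0,"dz":-0.04,"rx":0,"ry":0,"rz":0,"hand":0.03},{"dx":0,"dy":0,"dz":-0.03,"rx":0,"ry":0,"rz":0,"hand":0.03},{"dx":0,"dy":0,"dz":0,"rx":0,"ry":0,"rz":0,"hand":0.03}]'
python3 - <<'E'
from h import *
s=state();d=grab('wrist','w6.png')
print(rot(s['ee_rot']).T@(np.array([.579+.082*.9914,.1173+.082*.1314,0.0158])-s['position']))
E
```

```text
clock: 9.57
position: [0.5877, -0.1897, 0.1389]
ee_rot: [0.003, 0.998, 0.066, 0.006]
contact_force: [0.7, -0.4, -0.1]
width: 0.0433
gripper_force: 20.5
t 9.57 p [ 0.5877 -0.1897  0.1389] yaw/rpy [179.59  -0.66   7.54] F [ 0.7 -0.4 -0.1] w 0.0433 g 20.549045454827137
[ 0.11227475 -0.30641147  0.12216603]
```

View pics/w6.png

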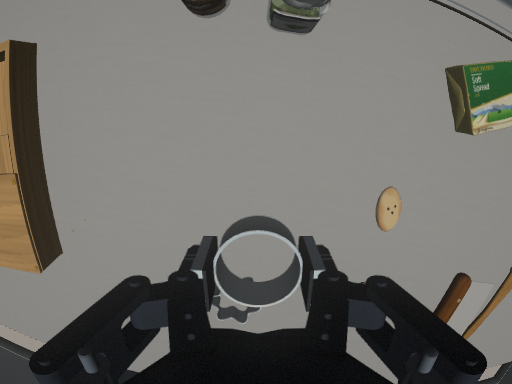

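The ring is held squarely between the pads, rim centre (258,268). I'll carry it over the opening.

```bash
python3 -m pendant '[{"dx":0.0125,"dy":-0.034,"dz":0,"rx":0,"ry":0,"rz":0,"hand":0.03},{"dx":0.0125,"dy":-0.034,"dz":0,"rx":0,"ry":0,"rz":0,"hand":0.03},{"dx":0.0125,"dy":-0.034,"dz":0,"rx":0,"ry":0,"rz":0,"hand":0.03},{"dx":0.0125,"dy":-0.034,"dz":0,"rx":0,"ry":0,"rz":0,"hand":0.03},{"dx":0.0125,"dy":-0.034,"dz":0,"rx":0,"ry":0,"rz":0,"hand":0.03},{"dx":0.0125,"dy":-0.034,"dz":0,"rx":0,"ry":0,"rz":0,"hand":0.03},{"dx":0.0125,"dy":-0.034,"dz":0,"rx":0,"ry":0,"rz":0,"hand":0.03},{"dx":0.0125,"dy":-0.034,"dz":0,"rx":0,"ry":0,"rz":0,"hand":0.03},{"dx":0.0125,"dy":-0.034,"dz":0,"rx":0,"ry":0,"rz":0,"hand":0.03},{"dx":0,"dy":0,"dz":0.01,"rx":0,"ry":0,"rz":0,"hand":0.03},{"dx":0,"dy":0,"dz":0.01,"rx":0,"ry":0,"rz":0,"hand":0.03},{"dx":0,"dy":0,"dz":0,"rx":0,"ry":0,"rz":0,"hand":0.03}]'
python3 - <<'E'
from h import *
s=state()
print(rot(s['ee_rot']).T@(np.array([.579+.082*.9914,.1173+.082*.1314,0.0158])-s['position']))
E
```

```text
clock: 10.62
position: [0.6521, 0.1296, 0.1074]
ee_rot: [0.001, 0.998, 0.066, -0.004]
contact_force: [-0.9, 0.2, -0.4]
width: 0.0428
gripper_force: 20.6
t 10.62 p [0.6521 0.1296 0.1074] yaw/rpy [179.96   0.45   7.58] F [-0.9  0.2 -0.4] w 0.0428 g 20.61455184550141
[0.00861074 0.00252196 0.09154281]
```

```bash
python3 -m pendant '[{"dx":0,"dy":0,"dz":0.015,"rx":0,"ry":0,"rz":0,"hand":0.03},{"dx":0,"dy":0,"dz":0.015,"rx":0,"ry":0,"rz":0,"hand":0.03},{"dx":0,"dy":0,"dz":0,"rx":0,"ry":0,"rz":0,"hand":0.03},{"dx":0,"dy":0,"dz":0,"rx":0,"ry":0,"rz":0,"hand":0.03},{"dx":0,"dy":0,"dz":0,"rx":0,"ry":0,"rz":0,"hand":0.03}]' >/dev/null
python3 - <<'E'
from h import *
s=state()
print(rot(s['ee_rot']).T@(np.array([.579+.082*.9914,.1173+.082*.1314,0.0158])-s['position']))
E
```

```text
t 11.03 p [0.6551 0.1289 0.0818] yaw/rpy [179.98   0.     7.45] F [ 0.4 -0.6  0.8] w 0.043 g 20.620564541313797
[0.00501952 0.00148792 0.06601259]
```

```bash
python3 -m pendant '[{"dx":0.0025,"dy":0.0006,"dz":0.01,"rx":0,"ry":0,"rz":0,"hand":0.03},{"dx":0.0025,"dy":0.0006,"dz":0.01,"rx":0,"ry":0,"rz":0,"hand":0.03},{"dx":0,"dy":0,"dz":0.012,"rx":0,"ry":0,"rz":0,"hand":0.03},{"dx":0,"dy":0,"dz":0.012,"rx":0,"ry":0,"rz":0,"hand":0.03},{"dx":0,"dy":0,"dz":0.01,"rx":0,"ry":0,"rz":0,"hand":0.03},{"dx":0,"dy":0,"dz":0.004,"rx":0,"ry":0,"rz":0,"hand":0.03},{"dx":0,"dy":0,"dz":0,"rx":0,"ry":0,"rz":0,"hand":0.03},{"dx":0,"dy":0,"dz":0,"rx":0,"ry":0,"rz":0,"hand":0.03}]';echo; python3 -m pendant '[{"dx":0,"dy":0,"dz":0.001,"rx":0,"ry":0,"rz":0,"hand":0.03},{"dx":0,"dy":0,"dz":0.001,"rx":0,"ry":0,"rz":0,"hand":0.03}]'
```

```text
clock: 11.7
position: [0.66, 0.1297, 0.023]
ee_rot: [0.0, 0.998, 0.066, -0.0]
contact_force: [0.8, 0.8, -0.2]
width: 0.0425
gripper_force: 20.6

clock: 11.87
position: [0.6608, 0.1297, 0.0222]
ee_rot: [0.0, 0.998, 0.066, 0.001]
contact_force: [-0.2, -0.5, 0.5]
width: 0.0428
gripper_force: 20.6
```

```bash
python3 -m pendant '[{"dx":0,"dy":0,"dz":0.001,"rx":0,"ry":0,"rz":0,"hand":0.03},{"dx":0,"dy":0,"dz":0,"rx":0,"ry":0,"rz":0,"hand":0.03}]'|egrep 'pos|contact'; python3 -m pendant '[{"dx":0,"dy":0,"dz":0.0005,"rx":0,"ry":0,"rz":0,"hand":0.03},{"dx":0,"dy":0,"dz":0,"rx":0,"ry":0,"rz":0,"hand":0.03}]'|egrep 'pos|contact'
```

```text
position: [0.6602, 0.1296, 0.0207]
contact_force: [0.3, 0.8, 0.2]
position: [0.6601, 0.1296, 0.0201]
contact_force: [0.8, -0.0, -0.8]
```

```bash
python3 -m pendant '[{"dx":0,"dy":0,"dz":0.0006,"rx":0,"ry":0,"rz":0,"hand":0.03},{"dx":0,"dy":0,"dz":0,"rx":0,"ry":0,"rz":0,"hand":0.03}]'|egrep 'pos|contact'; python3 -m pendant '[{"dx":0,"dy":0,"dz":0.0006,"rx":0,"ry":0,"rz":0,"hand":0.03},{"dx":0,"dy":0,"dz":0,"rx":0,"ry":0,"rz":0,"hand":0.03}]'|egrep 'pos|contact'
```

```text
position: [0.6601, 0.1295, 0.0193]
contact_force: [0.1, -0.2, -0.6]
position: [0.6599, 0.1296, 0.0189]
contact_force: [-1.5, 0.1, 1.1]
```

This is just touching. I'll open to 62 mm and lift out.

```bash
python3 -m pendant '[{"dx":0,"dy":0,"dz":0,"rx":0,"ry":0,"rz":0,"hand":0.05},{"dx":0,"dy":0,"dz":0,"rx":0,"ry":0,"rz":0,"hand":0.062},{"dx":0,"dy":0,"dz":0,"rx":0,"ry":0,"rz":0,"hand":0.062},{"dx":0,"dy":0,"dz":0,"rx":0,"ry":0,"rz":0,"hand":0.062},{"dx":0,"dy":0,"dz":-0.005,"rx":0,"ry":0,"rz":0,"hand":0.062},{"dx":0,"dy":0,"dz":-0.02,"rx":0,"ry":0,"rz":0,"hand":0.062},{"dx":0,"dy":0,"dz":-0.03,"rx":0,"ry":0,"rz":0,"hand":0.062},{"dx":0,"dy":0,"dz":-0.035,"rx":0,"ry":0,"rz":0,"hand":0.062},{"dx":-0.02,"dy":0,"dz":-0.02,"rx":0,"ry":0,"rz":0,"hand":0.062},{"dx":-0.03,"dy":0,"dz":0,"rx":0,"ry":0,"rz":0,"hand":0},{"dx":-0.013,"dy":0,"dz":0,"rx":0,"ry":0,"rz":0,"hand":0},{"dx":0,"dy":0,"dz":0,"rx":0,"ry":0,"rz":0,"hand":0}]'
python3 - <<'E'
from h import *
s=state();d=grab('wrist','w7.png')
print(rot(s['ee_rot']).T@(np.array([.579+.020*.9914,.1173+.020*.1314,0.0547])-s['position']))
E
```

```text
clock: 13.53
position: [0.5943, 0.1211, 0.1299]
ee_rot: [0.0, 0.998, 0.066, -0.001]
contact_force: [-1.1, -0.2, 0.4]
width: 0.0263
gripper_force: 0.0
t 13.53 p [0.5943 0.1211 0.1299] yaw/rpy [1.80e+02 1.10e-01 7.55e+00] F [-1.1 -0.2  0.4] w 0.0263 g 0.0
[0.00442888 0.00177821 0.07523176]
```

View pics/w7.png

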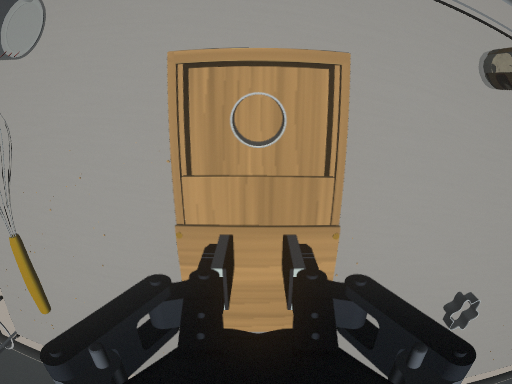

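The ring lies flat in the compartment at (258,119), and the lid is still open with its edge at row 177. I'll close the fingers and press on the visible strip of lid.

```bash
python3 -m pendant '[{"dx":0.006,"dy":0.0015,"dz":0,"rx":0,"ry":0,"rz":0,"hand":0},{"dx":0,"dy":0,"dz":0.02,"rx":0,"ry":0,"rz":0,"hand":0},{"dx":0,"dy":0,"dz":0.025,"rx":0,"ry":0,"rz":0,"hand":0},{"dx":0,"dy":0,"dz":0.015,"rx":0,"ry":0,"rz":0,"hand":0},{"dx":0,"dy":0,"dz":0.004,"rx":0,"ry":0,"rz":0,"hand":0},{"dx":0,"dy":0,"dz":0,"rx":0,"ry":0,"rz":0,"hand":0},{"dx":0,"dy":0,"dz":0,"rx":0,"ry":0,"rz":0,"hand":0}]' 40; echo; python3 -m pendant '[{"dx":0,"dy":0,"dz":0.001,"rx":0,"ry":0,"rz":0,"hand":0},{"dx":0,"dy":0,"dz":0.001,"rx":0,"ry":0,"rz":0,"hand":0}]'
```

```text
clock: 14.17
position: [0.6053, 0.1207, 0.0649]
ee_rot: [0.0, 0.998, 0.066, 0.001]
contact_force: [-0.1, 0.1, -0.1]
width: 0.0
gripper_force: 0.0

clock: 14.33
position: [0.6052, 0.1207, 0.064]
ee_rot: [0.0, 0.998, 0.066, 0.001]
contact_force: [0.8, -0.3, 0.7]
width: -0.0002
gripper_force: 0.0
```

```bash
python3 -m pendant '[{"dx":-0.004,"dy":0,"dz":0.002,"rx":0,"ry":0,"rz":0,"hand":0},{"dx":0,"dy":0,"dz":0.002,"rx":0,"ry":0,"rz":0,"hand":0},{"dx":0,"dy":0,"dz":0.001,"rx":0,"ry":0,"rz":0,"hand":0},{"dx":0,"dy":0,"dz":0,"rx":0,"ry":0,"rz":0,"hand":0}]'|egrep 'pos|contact';python3 -m pendant '[{"dx":0,"dy":0,"dz":0.001,"rx":0,"ry":0,"rz":0,"hand":0},{"dx":0,"dy":0,"dz":0.001,"rx":0,"ry":0,"rz":0,"hand":0}]'|egrep 'pos|contact'
```

```text
position: [0.5995, 0.1201, 0.0577]
contact_force: [-0.3, 0.1, 0.0]
position: [0.6, 0.1201, 0.0559]
contact_force: [-0.1, -0.3, 0.5]
```

```bash
python3 -m pendant '[{"dx":0.0005,"dy":0,"dz":0.001,"rx":0,"ry":0,"rz":0,"hand":0},{"dx":0,"dy":0,"dz":0.001,"rx":0,"ry":0,"rz":0,"hand":0}]'|egrep 'pos|contact';python3 -m pendant '[{"dx":0.0005,"dy":0,"dz":0.001,"rx":0,"ry":0,"rz":0,"hand":0}]'|egrep 'pos|contact'
```

```text
position: [0.6004, 0.1201, 0.0546]
contact_force: [-2.5, -0.8, 11.1]
position: [0.6012, 0.1203, 0.0546]
contact_force: [-4.2, -1.0, 15.3]
```

```bash
python3 -m pendant '[{"dx":0.002,"dy":0,"dz":-0.0005,"rx":0,"ry":0,"rz":0,"hand":0},{"dx":0.004,"dy":0,"dz":-0.0003,"rx":0,"ry":0,"rz":0,"hand":0},{"dx":0.004,"dy":0,"dz":-0.0002,"rx":0,"ry":0,"rz":0,"hand":0},{"dx":0.004,"dy":0,"dz":-0.0002,"rx":0,"ry":0,"rz":0,"hand":0}]'|egrep 'pos|contact|clock'
```

```text
clock: 15.42
position: [0.6145, 0.122, 0.0553]
contact_force: [-2.9, -0.6, 7.2]
```

```bash
python3 -m pendant '[{"dx":0.002,"dy":0,"dz":0.0008,"rx":0,"ry":0,"rz":0,"hand":0},{"dx":0.004,"dy":0,"dz":0.0001,"rx":0,"ry":0,"rz":0,"hand":0},{"dx":0.004,"dy":0,"dz":-0.0001,"rx":0,"ry":0,"rz":0,"hand":0},{"dx":0.004,"dy":0,"dz":-0.0001,"rx":0,"ry":0,"rz":0,"hand":0}]'|egrep 'pos|contact|clock'
```

```text
clock: 15.75
position: [0.6293, 0.1238, 0.0556]
contact_force: [-2.3, -1.3, 10.9]
```

```bash
python3 -m pendant '[{"dx":0.005,"dy":0,"dz":-0.0001,"rx":0,"ry":0,"rz":0,"hand":0},{"dx":0.005,"dy":0,"dz":-0.0001,"rx":0,"ry":0,"rz":0,"hand":0},{"dx":0.005,"dy":0,"dz":-0.0001,"rx":0,"ry":0,"rz":0,"hand":0},{"dx":0.005,"dy":0,"dz":-0.0002,"rx":0,"ry":0,"rz":0,"hand":0}]'|egrep 'pos|contact|clock'
```

```text
clock: 16.08
position: [0.6493, 0.1263, 0.0563]
contact_force: [-2.9, -1.6, 11.0]
```

```bash
python3 -m pendant '[{"dx":0.005,"dy":0,"dz":-0.0001,"rx":0,"ry":0,"rz":0,"hand":0},{"dx":0.005,"dy":0,"dz":-0.0001,"rx":0,"ry":0,"rz":0,"hand":0},{"dx":0.005,"dy":0,"dz":-0.0001,"rx":0,"ry":0,"rz":0,"hand":0},{"dx":0.005,"dy":0,"dz":-0.0002,"rx":0,"ry":0,"rz":0,"hand":0}]'|egrep 'pos|contact|clock'
```

```text
clock: 16.42
position: [0.6692, 0.1289, 0.057]
contact_force: [-3.2, -0.8, 11.8]
```

```bash
python3 -m pendant '[{"dx":0.005,"dy":0,"dz":-0.0001,"rx":0,"ry":0,"rz":0,"hand":0},{"dx":0.004,"dy":0,"dz":-0.0001,"rx":0,"ry":0,"rz":0,"hand":0},{"dx":0.003,"dy":0,"dz":-0.0001,"rx":0,"ry":0,"rz":0,"hand":0},{"dx":0.002,"dy":0,"dz":-0.0001,"rx":0,"ry":0,"rz":0,"hand":0}]'|egrep 'pos|contact|clock'; python3 -m pendant '[{"dx":0.001,"dy":0,"dz":0,"rx":0,"ry":0,"rz":0,"hand":0},{"dx":0.001,"dy":0,"dz":0,"rx":0,"ry":0,"rz":0,"hand":0},{"dx":0.001,"dy":0,"dz":0,"rx":0,"ry":0,"rz":0,"hand":0}]'|egrep 'pos|contact|clock'
```

```text
clock: 16.75
position: [0.6833, 0.1306, 0.0574]
contact_force: [-2.6, -2.1, 11.1]
clock: 17.0
position: [0.6846, 0.1308, 0.0574]
contact_force: [-6.1, -1.7, 14.2]
```

```bash
python3 -m pendant '[{"dx":0.001,"dy":0,"dz":-0.0003,"rx":0,"ry":0,"rz":0,"hand":0},{"dx":0.001,"dy":0,"dz":-0.0002,"rx":0,"ry":0,"rz":0,"hand":0}]'|egrep 'pos|contact|clock'
```

```text
clock: 17.17
position: [0.6847, 0.1308, 0.0574]
contact_force: [-9.3, -2.4, 14.2]
```

The lid is against its stop. I'll lift away and check.

```bash
python3 -m pendant '[{"dx":0,"dy":0,"dz":-0.008,"rx":0,"ry":0,"rz":0,"hand":0},{"dx":-0.005,"dy":0,"dz":-0.03,"rx":0,"ry":0,"rz":0,"hand":0},{"dx":-0.03,"dy":0,"dz":-0.025,"rx":0,"ry":0,"rz":0,"hand":0},{"dx":-0.03,"dy":0,"dz":-0.025,"rx":0,"ry":0,"rz":0,"hand":0},{"dx":-0.02,"dy":0,"dz":-0.02,"rx":0,"ry":0,"rz":0,"hand":0},{"dx":0,"dy":0,"dz":0,"rx":0,"ry":0,"rz":0,"hand":0},{"dx":0,"dy":0,"dz":0,"rx":0,"ry":0,"rz":0,"hand":0},{"dx":0,"dy":0,"dz":0,"rx":0,"ry":0,"rz":0,"hand":0}]'|egrep 'pos|contact|clock'
python3 - <<'E'
from h import *
d=grab('wrist','w8.png');cv2.imwrite('pics/w8x.png',cv2.resize(d['frame'][0:300,100:500,::-1],(800,600)))
E
```

```text
clock: 17.83
position: [0.6036, 0.1206, 0.1629]
contact_force: [-2.3, 0.1, -0.3]
```

View pics/w8x.png

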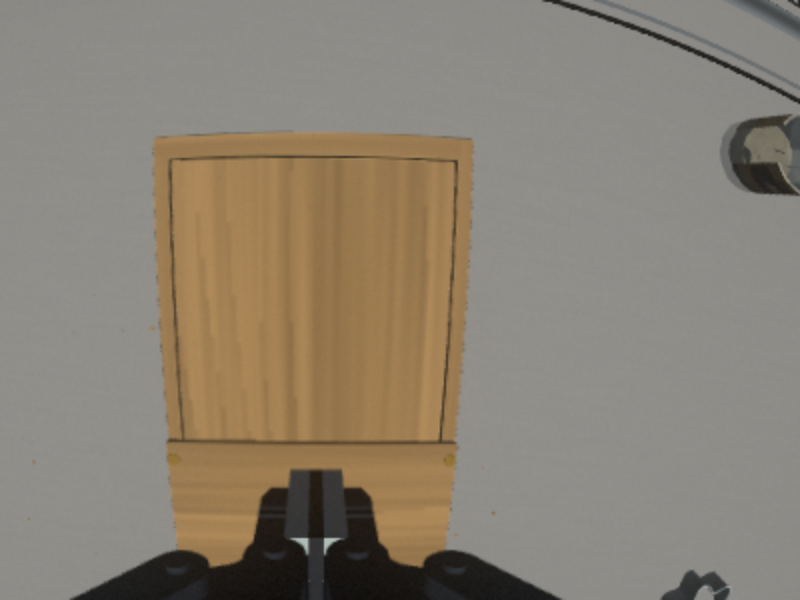

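The lid is fully shut against the front wall, with only a hairline seam at crop row 157, and the robot is clear.

```bash
python3 -c "
from rig import manip
print(manip.sign_off())"
```

```text
the job is handed in; nothing more can be done
None
```

The job is handed in at about 18 s: the round cutter lies flat in the compartment, the lid is fully shut, the other cutter and biscuits were not touched, and the wrist force I read while pressing stayed under about 18 N.

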